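# Chock a dowel on the sloping drip board

### The job

The short, thick dowel is to dry on the sloping drip board, where it would roll off if simply let go. First set the dark-stained wooden block flat on the middle of the board, its long side square across the slope, as a chock, and let go of it; then lay the thick dowel across the slope just uphill of the block, middle to middle, and release it close above the face so that it comes to rest against the block, without dropping it or letting it run away.

Things in the scene. Friction and masses are not known exactly. Their poses are not given: they have to be found in the camera images.
- thick_dowel: The short, thick beech dowel: a plain round rod 16 mm in diameter and 140 mm long, 20 to 45 g, lying on the bench. (The longer, thinner dowel, 12 x 190 mm, is a bystander.) Its own y axis runs along the rod. The origin lies on the rod's surface at mid-length, so it turns with the rod; use dowel_mid for the position.
- dowel_mid (a point): Centre of the thick dowel: on its axis at mid-length, 8 mm above whatever it lies on. y axis along the rod; x and z turn as it rolls.
- dark_block: The dark, stained wooden block that serves as chock: 40 mm (its x) x 80 mm (its y, long side) x 22 mm high, 35 to 70 g, lying flat on the bench; grip it across the 40 mm. Origin at the centre of its underside. (The clean, pale blocks are bystanders.) Once set flat on the board it stays by friction.
- board_face (a point): Centre of the upper face of the drip board, a fixed plywood plate with dark run-off grooves, face 220 mm along the slope x 200 mm across, sloping 8 degrees. This point is 30 mm above the bench. Its x axis points straight uphill along the face, y runs level across the slope, z is square to the face. The low edge (x = -110 mm, about 15 mm above the bench) faces roughly towards the robot; no edge has a rim, so a rod laid across the slope rolls down and off it.
There are look-alikes about, which are no part of the job. What is shaped like the thick_dowel but green is not meant.

How it is judged:
By the outcome, as a careful person would: the job done as asked, in the order asked, and still so for the second after the job is handed in, with the robot touching nothing.
It also fails if it takes over 54 s, if anything falls off the work surface, if the arm or the gripper's body presses on something with over 40 N, if the wrist force passes 120 N, or if a joint passes its speed limit or range.

### The arm

A 7-joint arm with a two-finger parallel gripper is mounted at the origin on a cart in front of the work surface, level with it; the furniture and walls round the work are solid. World frame = base frame: x ahead of the robot, y to its left, z up, the work surface at z = 0. Lengths are in m, angles in rad, forces in N, time in s.
With the tool pointing down it reaches from about 0.35 to 0.9 m from the base axis. Payload 19.9 kg.
Tool frame: the origin (TCP) lies midway between the tips of the shut fingers; the grasp point (between the pads) lies 19 mm behind it; y points along the fingers, z is the direction in which the jaws open and shut, and the axes are right-handed (so a half turn about y gives the same grasp; the last joint's range is limited). The gripper opens to 85 mm and grips with 20 to 120 N. Pads are 22 mm wide; open, the fingers measure 114 mm over their backs; the gripper's body (76 mm by 85 mm) begins 54 mm behind the grasp point. The pads swing forward as they close: fully open they stand 13 mm farther back than shut.
Start: joints at [-1.375, 0.417, -0.01, 1.614, 0.005, 1.111, -0.053], TCP at [0.147, 0.607, 0.231] pointing down, gripper open.
Joint ranges: [-2.81, 2.81], [-0.39, 2.02], [-1.27, 1.25], [0.06, 2.57], [-1.19, 4.33], [0.19, 2], [-2.82, 2.82]. Speed limits (rad/s): [1.89, 1.89, 2.39, 2.39, 3.01, 3.01, 3.01].

### API

Orientations are given as a unit quaternion [w, x, y, z].
In Python, from plant import * gives the robot as it stands.
- The arm moves only by the shell command python3 -m creep 'ROWS' [OPENING] [FORCE]. ROWS is JSON, a list of rows, each an object of numbers: "tx", "ty", "tz": the shift along the tool's x, y, z as a fraction of full scale; "rx", "ry", "rz": the turn, a rotation vector about the tool's x, y, z as a fraction of full scale. In form: [{"tx": .., "ty": .., "tz": .., "rx": .., "ry": .., "rz": ..}, ...]. A call has 1 to 5 rows; each row shifts and turns the commanded pose from where the row before left it, along the tool's axes as they then stand; what a row does not reach is not made up. Full scale, the value 1, is 0.05 m for a shift and 0.1 rad for a turn. A row lasts 1/10 s, in which the tool goes at most 50 mm and 8.59 degrees, less where a joint would pass 70% of its speed; a pose out of reach is approached as far as the arm can. A call with a number of a shift or a turn outside -1 to 1 is refused whole. A call with a gripper value outside its range is refused whole. OPENING is the opening, from -1 (shut) to 1 (fully open), set as the call begins (- or left out, the last holds). The fingers move at their own pace and stop on an object; FORCE is the grip in N (left out, the last holds). Time passes only in rows, so rows that do not move let the fingers close. It gives the time, the measured TCP pose, the force and the opening at its end, in the units of the state.
- observe(): the state, without advancing time (a new reading comes with each control period).
- snapshot(name): name is "scene" or "top" or "wrist"; returns a dict with "image" (400x640x3 uint8, blue, green, red), "z_map" (400x640 float32, m along the optical axis (not along the pixel's ray), 0 where there is no reading), "K" (3x3 intrinsics, pixels), "cam_to_world" (4x4, takes a point from camera to world coordinates); the wrist camera has in their place "hand_eye" (4x4, takes a point from camera to tool coordinates, whose origin is the TCP and whose axes are the tool frame's). Camera axes: x right, y down, z forward; pixel columns grow to the right and rows downward; lengths in m; the calibration is good to about 2 mm. The wrist camera is an equidistant fisheye: a pixel r from the principal point sees the ray r / f radians off the axis. A picture is of the moment at which its call begins: read the wrist's pose just before it.
- sign_off(): hands the job in, once; it reports no verdict.
The state is a dict: "time": time; "joint_pos": joint angles; "joint_vel": joint speeds; "effort": joint torques, N m; "ee_pos": TCP position; "tool_rot": TCP orientation; "force": force on the tool from outside, world axes, zero at the start; "torque": the same for the moment, N m; "finger_gap": finger opening in m.
Only numpy, scipy, OpenCV 4.12 (cv2) and the standard library are available. Lean on these libraries where they do the work, as an engineer would, in place of code of your own. Each camera call takes 0.05 s, during which the arm holds its last target. There are 200 camera calls.

## Working session

There is one attempt and no reset: what is moved stays moved. The work goes in short steps, Python scripts to look and compute and a shell command to move; the robot and the scene stay as the last step left them, time stands still between calls to the robot, and variables do not carry over. Pictures are saved under pics/ and viewed, about 8 in all and at most 12, crops included, and the job is handed in when it is done.

```bash
mkdir -p pics; ls; python3 - <<'E'
from plant import *
import cv2,numpy as np
o=observe();print(o['time'],o['ee_pos'],o['tool_rot'],o['finger_gap'],o['force'])
for n in("scene","top"):
    s=snapshot(n);cv2.imwrite(f'pics/{n}0.png',s['image']);np.savez(f'{n}0.npz',**s);print(n,s['K'].tolist(),s['cam_to_world'].round(3).tolist())
E
```

```text
pics
0.0 [0.14710228 0.6070596  0.23063966] [-0.70165447  0.70258335 -0.08385512  0.08382101] 0.0851606806428341 [ 0.78503919 -0.21241062  0.6569947 ]
scene [[462.5217057268242, 0.0, 316.08013072999563], [0.0, 462.5217057268242, 187.36548366700492], [0.0, 0.0, 1.0]] [[0.724, -0.349, 0.595, -0.19], [-0.689, -0.373, 0.621, -0.718], [0.005, -0.86, -0.511, 0.672], [0.0, 0.0, 0.0, 1.0]]
top [[366.0082817751037, 0.0, 319.4133091426139], [0.0, 366.0082817751037, 200.71531683809354], [0.0, 0.0, 1.0]] [[-0.015, -0.993, 0.113, 0.404], [-1.0, 0.018, 0.021, 0.007], [-0.023, -0.113, -0.993, 1.005], [0.0, 0.0, 0.0, 1.0]]
```

View pics/top0.png

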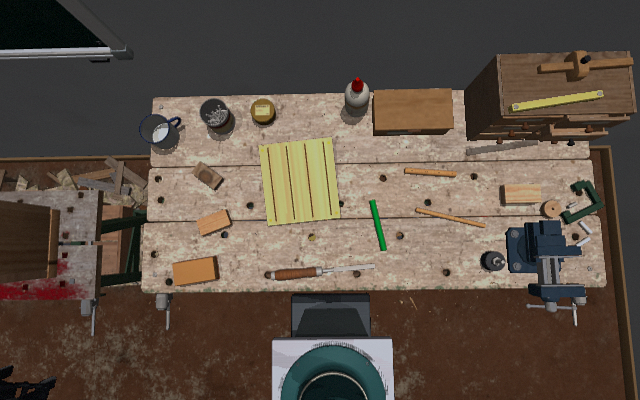

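View pics/scene0.png

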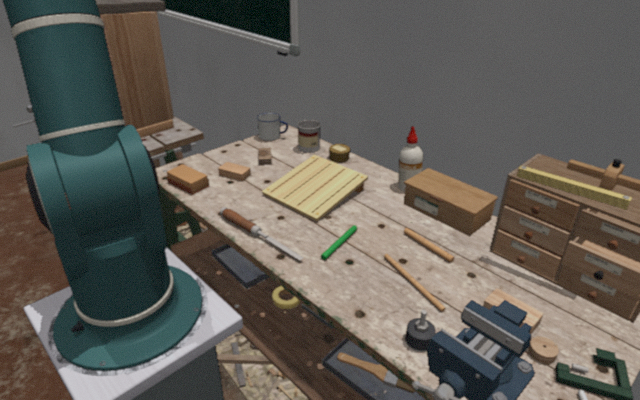

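Top view: dark block at about (208,175), board (300,180), thick dowel (430,172; short). The thin dowel is at (450,217), the green one at (377,225).

```bash
cat > h.py <<'E'
import numpy as np,cv2
from scipy.spatial.transform import Rotation as R
def world(s):
    K=s['K'];z=s['z_map'];v,u=np.mgrid[:400,:640]
    p=np.stack([(u-K[0,2])/K[0,0]*z,(v-K[1,2])/K[1,1]*z,z,np.ones_like(z)],-1)
    return (p@s['cam_to_world'].T)[...,:3]
def ray(s,u,v,h):
    T=s['cam_to_world'];d=T[:3,:3]@np.linalg.inv(s['K'])@[u,v,1];o=T[:3,3]
    return o+d*(h-o[2])/d[2]
def rot(q): return R.from_quat(q,scalar_first=True)
E
python3 - <<'E'
from h import *
s=np.load('top0.npz');W=world(s);im=s['image']
def blob(box,m,h):
    u0,v0,u1,v1=box;k=np.zeros((400,640),np.uint8);k[v0:v1,u0:u1]=m[v0:v1,u0:u1]
    c=max(cv2.findContours(k,0,2)[0],key=cv2.contourArea)
    r=cv2.minAreaRect(c);b=cv2.boxPoints(r)
    P=np.array([ray(s,*q,h) for q in b]);kk=cv2.drawContours(k*0,[c],-1,1,-1)>0
    print(r,'\n',P.round(4).tolist(),'ctr',P.mean(0).round(4),'side',np.linalg.norm(P[1]-P[0]).round(4),np.linalg.norm(P[2]-P[1]).round(4),'medz',np.median(W[kk],0).round(4), 'px',im[kk].mean(0))
hsv=cv2.cvtColor(im,cv2.COLOR_BGR2HSV)
H=W[...,2]
print('table z',[W[v,u].round(4).tolist() for u,v in((230,150),(360,180),(480,195),(240,250))])
blob((185,155,230,195),(H>.011).astype(np.uint8),.022)
blob((395,160,465,185),(H>.007).astype(np.uint8),.008)
blob((395,160,465,185),((hsv[...,1]>110)).astype(np.uint8),.008)
y=((hsv[...,0]>22)&(hsv[...,0]<36)&(hsv[...,1]>60)).astype(np.uint8);y=cv2.morphologyEx(y,cv2.MORPH_CLOSE,np.ones((9,9)))
blob((245,125,355,235),y,.03)
k=np.zeros((400,640),bool);k[150:215,272:328]=1
P=W[k];c=P.mean(0);n=np.linalg.svd(P-c,full_matrices=0)[2][2];n*=np.sign(n[2]);print('board n',n,'tilt',np.degrees(np.arccos(n[2])),'uphill',np.degrees(np.arctan2(-n[1],-n[0])),c)
cv2.imwrite('pics/c.png',np.vstack([cv2.resize(im[150:200,180:240],None,fx=8,fy=8,interpolation=2),cv2.resize(im[155:190,400:460],None,fx=8,fy=8)[:200]]))
E
```

```text
table z [[0.6667, 0.2779, 0.0014], [0.5745, -0.0859, -0.002], [0.5263, -0.413, -0.0005], [0.3866, 0.2467, 0.0023]]
((207.2200164794922, 175.0399932861328), (29.999996185302734, 14.599997520446777), 36.86989974975586) 
 [[0.602, 0.3799, 0.022], [0.6343, 0.3563, 0.022], [0.5827, 0.289, 0.022], [0.5508, 0.3126, 0.022]] ctr [0.5924 0.3345 0.022 ] side 0.04 0.0849 medz [0.5924 0.3345 0.0223] px [ 70.13073394  89.89220183 113.81880734]
((430.058349609375, 171.6827392578125), (52.22408676147461, 5.771010875701904), 4.085616588592529) 
 [[0.5909, -0.2058, 0.008], [0.6069, -0.2076, 0.008], [0.5937, -0.3494, 0.008], [0.5777, -0.3473, 0.008]] ctr [ 0.5923 -0.2775  0.008 ] side 0.0162 0.1424 medz [ 0.591  -0.2764  0.0149] px [ 72.17666667 116.78       162.95333333]
((430.0025329589844, 171.9644775390625), (52.15283966064453, 5.628517150878906), 4.085616588592529) 
 [[0.5903, -0.2057, 0.008], [0.6059, -0.2075, 0.008], [0.5927, -0.3491, 0.008], [0.5771, -0.3471, 0.008]] ctr [ 0.5915 -0.2773  0.008 ] side 0.0158 0.1422 medz [ 0.5903 -0.2755  0.0149] px [ 69.06779661 113.70169492 159.7220339 ]
((300.9066162109375, 181.1968994140625), (81.91320037841797, 76.83116149902344), 83.36748504638672) 
 [[0.6717, 0.1931, 0.03], [0.6921, -0.0163, 0.03], [0.4689, -0.037, 0.03], [0.4487, 0.167, 0.03]] ctr [0.5703 0.0767 0.03  ] side 0.2104 0.2241 medz [0.5681 0.0804 0.0303] px [110.987  174.1295 180.978 ]
board n [0.01319105 0.98650671 0.16318856] tilt 80.60797969780135 uphill -90.76608351778503 [0.56617035 0.08006853 0.0332767 ]
```

View pics/c.png

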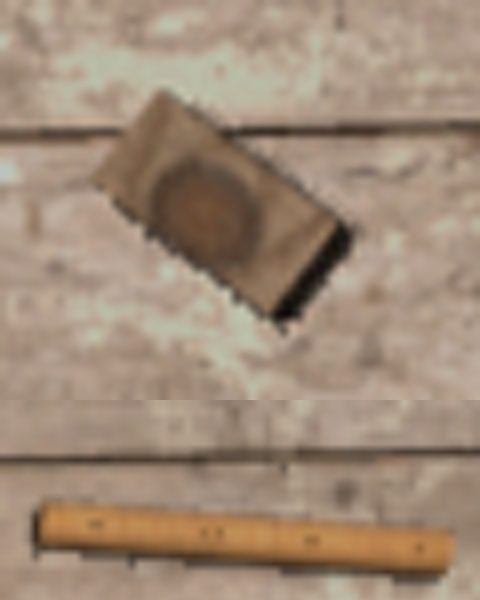

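The crop confirms it: the block is grey-brown with a stain ring, 40x85 mm at 22 mm height, and the dowel measures 16x142 mm. The board's plane fit failed because of bad depth pixels, so I'll redo it and build a planner for relative moves.

```bash
cat >> h.py <<'E'
def toolR(yaw,tilt_n=(0,0,1),like=None):
    """tool y = -n, tool z near horizontal direction yaw (deg), sign nearest to `like`"""
    n=np.array(tilt_n)/np.linalg.norm(tilt_n);d=np.array([np.cos(np.radians(yaw)),np.sin(np.radians(yaw)),0])
    z=d-n*(d@n);z/=np.linalg.norm(z);c=[]
    for s in(1,-1): c.append(np.column_stack([np.cross(-n,s*z),-n,s*z]))
    return c if like is None else min(c,key=lambda m:R.from_matrix(like.T@m).magnitude())
def plan(o,pos,Rt):
    Rc=rot(o['tool_rot']).as_matrix();w=R.from_matrix(Rc.T@Rt).as_rotvec()
    k=max(1,int(np.ceil(np.abs(w).max()/.08)))
    print('at',np.round(o['ee_pos'],4),'turn rows',k,'each',(w/k/.1).round(3),'total fs',(w/.1).round(3))
    t=Rt.T@(np.array(pos)-o['ee_pos'])/.05;print('shift after turn (full scales, tool xyz)',t.round(3))
E
python3 - <<'E'
from h import *
from plant import *
s=np.load('top0.npz');W=world(s)
P=W[155:210,275:325].reshape(-1,3);P=P[(P[:,2]>.01)&(P[:,2]<.055)]
for i in range(3):
    a,*_=np.linalg.lstsq(np.c_[P[:,:2],np.ones(len(P))],P[:,2],rcond=None);r=P[:,2]-np.c_[P[:,:2],np.ones(len(P))]@a;P=P[abs(r)<2.5*r.std()+1e-4]
n=np.array([-a[0],-a[1],1]);n/=np.linalg.norm(n);print(len(P),'tilt',np.degrees(np.arccos(n[2])),'uphill',np.degrees(np.arctan2(a[1],a[0])),r.std(),a)
hsv=cv2.cvtColor(s['image'],cv2.COLOR_BGR2HSV)
y=((hsv[...,0]>22)&(hsv[...,0]<36)&(hsv[...,1]>60)).astype(np.uint8);y=cv2.morphologyEx(y,cv2.MORPH_CLOSE,np.ones((9,9)));m=y*0;m[125:235,245:355]=y[125:235,245:355]
c=max(cv2.findContours(m,0,2)[0],key=cv2.contourArea)
b=cv2.approxPolyDP(cv2.convexHull(c),6,True)[:,0];T=s['cam_to_world'];o=T[:3,3]
Q=[]
for q in b:
    d=T[:3,:3]@np.linalg.inv(s['K'])@[*q,1];t=(a[0]*o[0]+a[1]*o[1]+a[2]-o[2])/(d[2]-a[0]*d[0]-a[1]*d[1]);Q.append(o+t*d)
Q=np.array(Q);print(b.tolist(),Q.round(4).tolist(),'ctr',Q.mean(0),'sides',[np.linalg.norm(Q[i]-Q[i-1]).round(4) for i in range(len(Q))],[np.degrees(np.arctan2(*(Q[i]-Q[i-1])[1::-1])).round(1) for i in range(len(Q))])
ob=observe();print(ob['time'],rot(ob['tool_rot']).as_matrix().round(3).tolist())
Rc=rot(ob['tool_rot']).as_matrix()
for Rt in toolR(-36.5): plan(ob,[.592,.3343,.14],Rt)
E
```

```text
2691 tilt 8.052289890806895 uphill 5.5306175949572145 0.0016710761335102927 [ 0.14081304  0.0136347  -0.05084149]
[[330, 137], [339, 218], [268, 225], [259, 145]] [[0.6852, -0.0042, 0.0456], [0.4686, -0.0247, 0.0148], [0.4529, 0.168, 0.0152], [0.6672, 0.1875, 0.0457]] ctr [0.56848722 0.08161141 0.03032167] sides [np.float64(0.1925), np.float64(0.2197), np.float64(0.1933), np.float64(0.2174)] [np.float64(-84.7), np.float64(-174.6), np.float64(94.7), np.float64(5.2)]
0.1 [[0.972, -0.0, 0.236], [-0.236, -0.001, 0.972], [0.0, -1.0, -0.001]]
at [0.1471 0.6071 0.2307] turn rows 25 each [0.    0.788 0.   ] total fs [7.00e-03 1.97e+01 1.20e-02]
shift after turn (full scales, tool xyz) [-0.907  1.814 10.397]
at [0.1471 0.6071 0.2307] turn rows 15 each [ 0.001 -0.781 -0.   ] total fs [ 1.1000e-02 -1.1716e+01 -6.0000e-03]
shift after turn (full scales, tool xyz) [  0.907   1.814 -10.397]
```

```bash
python3 -m creep '[{"ry":-1},{"ry":-1},{"ry":-1},{"ry":-1},{"ry":-1}]' 1 40; python3 -m creep '[{"ry":-1},{"ry":-1},{"ry":-1},{"ry":-1},{"ry":-1}]'; python3 -m creep '[{"ry":-1},{"ry":-0.72},{"tz":-0.8},{"tz":-0.8},{"tz":-0.8}]';python3 -m creep '[{"tz":-0.8},{"tz":-0.8},{"tz":-0.8},{"tz":-0.8},{"tz":-0.8}]';python3 -m creep '[{"tz":-0.8},{"tz":-0.8},{"tz":-0.8},{"tz":-0.8},{"tz":-0.8,"tx":0.5}]';python3 -m creep '[{"tx":0.4,"ty":0.5},{"ty":0.6},{"ty":0.5},{}]'
python3 - <<'E'
from h import *
from plant import *
ob=observe();s=snapshot('wrist');cv2.imwrite('pics/w1.png',s['image']);np.savez('w1.npz',**s,p=ob['ee_pos'],q=ob['tool_rot']);print(ob['time'],ob['joint_pos'].round(2) if hasattr(ob['joint_pos'],'round') else ob['joint_pos'])
plan(ob,[.592,.3343,.012],toolR(-36.5,like=rot(ob['tool_rot']).as_matrix()));print(s['K'],s['hand_eye'].round(3))
E
```

```text
0.1 [-1.37  0.42 -0.01  1.61  0.    1.11 -0.05]
at [0.1471 0.6071 0.2307] turn rows 15 each [ 0.001 -0.781 -0.   ] total fs [ 1.1000e-02 -1.1716e+01 -6.0000e-03]
shift after turn (full scales, tool xyz) [  0.907   4.374 -10.397]
[[309.70691629   0.         327.20715831]
 [  0.         309.70691629 192.52938327]
 [  0.           0.           1.        ]] [[ 0.     0.946  0.326 -0.083]
 [-0.    -0.326  0.946 -0.143]
 [ 1.    -0.    -0.    -0.   ]
 [ 0.     0.     0.     1.   ]]invalid input at $[0]: expected keys tx, ty, tz, rx, ry, rz
invalid input at $[0]: expected keys tx, ty, tz, rx, ry, rz
invalid input at $[0]: expected keys tx, ty, tz, rx, ry, rz
invalid input at $[0]: expected keys tx, ty, tz, rx, ry, rz
invalid input at $[0]: expected keys tx, ty, tz, rx, ry, rz
invalid input at $[0]: expected keys tx, ty, tz, rx, ry, rz
```

View pics/w1.png

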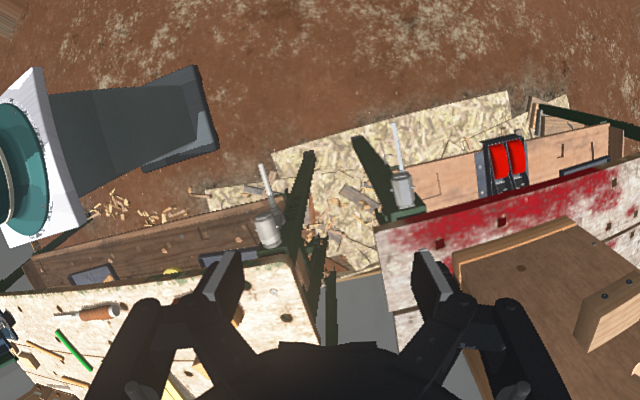

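The wrist picture shows only the start surroundings, because every move was refused: each row needs all six keys. I'll retype them.

```bash
python3 -m creep '[{"tx":0,"ty":0,"tz":0,"rx":0,"ry":-1,"rz":0},{"tx":0,"ty":0,"tz":0,"rx":0,"ry":-1,"rz":0},{"tx":0,"ty":0,"tz":0,"rx":0,"ry":-1,"rz":0},{"tx":0,"ty":0,"tz":0,"rx":0,"ry":-1,"rz":0},{"tx":0,"ty":0,"tz":0,"rx":0,"ry":-1,"rz":0}]' 1 40
python3 -m creep '[{"tx":0,"ty":0,"tz":0,"rx":0,"ry":-1,"rz":0},{"tx":0,"ty":0,"tz":0,"rx":0,"ry":-1,"rz":0},{"tx":0,"ty":0,"tz":0,"rx":0,"ry":-1,"rz":0},{"tx":0,"ty":0,"tz":0,"rx":0,"ry":-1,"rz":0},{"tx":0,"ty":0,"tz":0,"rx":0,"ry":-1,"rz":0}]'
python3 -m creep '[{"tx":0,"ty":0,"tz":0,"rx":0,"ry":-1,"rz":0},{"tx":0,"ty":0,"tz":0,"rx":0,"ry":-0.72,"rz":0},{"tx":0,"ty":0,"tz":-0.8,"rx":0,"ry":0,"rz":0},{"tx":0,"ty":0,"tz":-0.8,"rx":0,"ry":0,"rz":0},{"tx":0,"ty":0,"tz":-0.8,"rx":0,"ry":0,"rz":0}]'
python3 -m creep '[{"tx":0,"ty":0,"tz":-0.8,"rx":0,"ry":0,"rz":0},{"tx":0,"ty":0,"tz":-0.8,"rx":0,"ry":0,"rz":0},{"tx":0,"ty":0,"tz":-0.8,"rx":0,"ry":0,"rz":0},{"tx":0,"ty":0,"tz":-0.8,"rx":0,"ry":0,"rz":0},{"tx":0,"ty":0,"tz":-0.8,"rx":0,"ry":0,"rz":0}]'
python3 -m creep '[{"tx":0,"ty":0,"tz":-0.8,"rx":0,"ry":0,"rz":0},{"tx":0,"ty":0,"tz":-0.8,"rx":0,"ry":0,"rz":0},{"tx":0,"ty":0,"tz":-0.8,"rx":0,"ry":0,"rz":0},{"tx":0,"ty":0,"tz":-0.8,"rx":0,"ry":0,"rz":0},{"tx":0.5,"ty":0,"tz":-0.8,"rx":0,"ry":0,"rz":0}]'
python3 -m creep '[{"tx":0.4,"ty":0.5,"tz":0,"rx":0,"ry":0,"rz":0},{"tx":0,"ty":0.6,"tz":0,"rx":0,"ry":0,"rz":0},{"tx":0,"ty":0.5,"tz":0,"rx":0,"ry":0,"rz":0},{"tx":0,"ty":0,"tz":0,"rx":0,"ry":0,"rz":0}]'
python3 - <<'E'
from h import *
from plant import *
ob=observe();s=snapshot('wrist');cv2.imwrite('pics/w2.png',s['image']);np.savez('w2.npz',**s,p=ob['ee_pos'],q=ob['tool_rot']);print(ob['time'],np.round(ob['joint_pos'],2))
plan(ob,[.592,.3343,.012],toolR(-36.5,like=rot(ob['tool_rot']).as_matrix()))
E
```

```text
time: 0.65
ee_pos: [0.1472, 0.6073, 0.231]
tool_rot: [-0.701, 0.701, 0.094, -0.094]
force: [-0.2, 0.3, 0.1]
finger_gap: 0.0856
time: 1.15
ee_pos: [0.1472, 0.6072, 0.231]
tool_rot: [-0.656, 0.656, 0.264, -0.264]
force: [-0.3, -0.1, -0.1]
finger_gap: 0.0857
time: 1.65
ee_pos: [0.2446, 0.535, 0.231]
tool_rot: [-0.631, 0.631, 0.318, -0.319]
force: [0.3, -0.3, 0.6]
finger_gap: 0.0856
time: 2.15
ee_pos: [0.4057, 0.4159, 0.2312]
tool_rot: [-0.631, 0.631, 0.318, -0.318]
force: [0.1, 0.9, 0.3]
finger_gap: 0.0853
time: 2.65
ee_pos: [0.5812, 0.3156, 0.2318]
tool_rot: [-0.631, 0.632, 0.318, -0.318]
force: [0.0, 1.0, 0.8]
finger_gap: 0.0855
time: 3.05
ee_pos: [0.5904, 0.3335, 0.1474]
tool_rot: [-0.631, 0.632, 0.316, -0.321]
force: [-0.4, -1.6, -0.6]
finger_gap: 0.0851
3.05 [-0.53  0.6  -0.04  1.53  0.03  1.02  1.93]
at [0.5904 0.3335 0.1474] turn rows 1 each [-0.023  0.005 -0.057] total fs [-0.023  0.005 -0.057]
shift after turn (full scales, tool xyz) [ 0.032  2.709 -0.015]
```

View pics/w2.png

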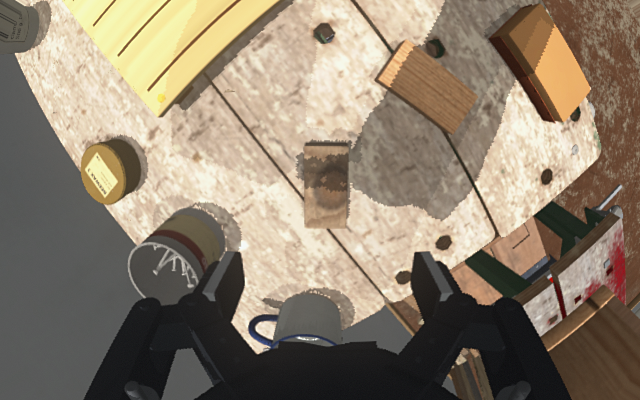

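The block (top centre about (327,184)) sits centred between the fingers, with the can and mug clear of the hand. I'll measure it once from this view, then descend.

```bash
cat >> h.py <<'E'
def wray(s,p,q,u,v,n=(0,0,1),c=(0,0,.022)):
    K=s['K'];a,b=(u-K[0,2])/K[0,0],(v-K[1,2])/K[1,1];r=np.hypot(a,b)+1e-12
    d=np.array([a/r*np.sin(r),b/r*np.sin(r),np.cos(r)]);Rt=rot(q).as_matrix();H=s['hand_eye']
    o=p+Rt@H[:3,3];d=Rt@H[:3,:3]@d;n=np.array(n)
    return o+d*((np.array(c)-o)@n)/(d@n)
E
python3 - <<'E'
from h import *
s=np.load('w2.npz')
P=np.array([wray(s,s['p'],s['q'],*c) for c in((305,142),(351,142),(349,228),(305,228))])
print(P.round(4).tolist(),P.mean(0),[np.linalg.norm(P[i]-P[i-1]).round(4) for i in range(4)])
B=rot(s['q']).as_matrix().T@(P-s['p']).T;print(B.round(4))
E
```

```text
[[0.5835, 0.2903, 0.022], [0.551, 0.3143, 0.022], [0.6003, 0.3809, 0.022], [0.6342, 0.3558, 0.022]] [0.5922722  0.33530689 0.022     ] [np.float64(0.0828), np.float64(0.0404), np.float64(0.0829), np.float64(0.0423)]
[[-0.0381 -0.0381  0.0447  0.0447]
 [ 0.1256  0.1257  0.1252  0.1251]
 [-0.0204  0.02    0.02   -0.0223]]
```

```bash
python3 -m creep '[{"tx":0.05,"ty":0.6,"tz":-0.02,"rx":-0.02,"ry":0,"rz":-0.06},{"tx":0,"ty":0.7,"tz":0,"rx":0,"ry":0,"rz":0},{"tx":0,"ty":0.7,"tz":0,"rx":0,"ry":0,"rz":0},{"tx":0,"ty":0.5,"tz":0,"rx":0,"ry":0,"rz":0},{"tx":0,"ty":0.2,"tz":0,"rx":0,"ry":0,"rz":0}]'
python3 -m creep '[{"tx":0,"ty":0,"tz":0,"rx":0,"ry":0,"rz":0},{"tx":0,"ty":0,"tz":0,"rx":0,"ry":0,"rz":0},{"tx":0,"ty":0,"tz":0,"rx":0,"ry":0,"rz":0}]'
```

```text
time: 3.6
ee_pos: [0.5948, 0.3361, 0.0156]
tool_rot: [0.632, -0.631, -0.32, 0.317]
force: [0.6, 0.5, -0.4]
finger_gap: 0.0857
time: 3.9
ee_pos: [0.5959, 0.3368, 0.0183]
tool_rot: [0.632, -0.631, -0.322, 0.315]
force: [-0.3, -0.5, 0.3]
finger_gap: 0.0854
```

```bash
python3 -m creep '[{"tx":-0.07,"ty":0.22,"tz":0.05,"rx":0,"ry":0,"rz":0},{"tx":0,"ty":0,"tz":0,"rx":0,"ry":0,"rz":0}]'
python3 -m creep '[{"tx":0,"ty":0,"tz":0,"rx":0,"ry":0,"rz":0},{"tx":0,"ty":0,"tz":0,"rx":0,"ry":0,"rz":0},{"tx":0,"ty":0,"tz":0,"rx":0,"ry":0,"rz":0},{"tx":0,"ty":0,"tz":0,"rx":0,"ry":0,"rz":0},{"tx":0,"ty":0,"tz":0,"rx":0,"ry":0,"rz":0}]' -1 40
python3 -m creep '[{"tx":0,"ty":0,"tz":0,"rx":0,"ry":0,"rz":0},{"tx":0,"ty":0,"tz":0,"rx":0,"ry":0,"rz":0},{"tx":0,"ty":0,"tz":0,"rx":0,"ry":0,"rz":0},{"tx":0,"ty":0,"tz":0,"rx":0,"ry":0,"rz":0},{"tx":0,"ty":0,"tz":0,"rx":0,"ry":0,"rz":0}]'
python3 -c "
from h import *
from plant import *
o=observe();np.savez('grasp.npz',p=o['ee_pos'],q=o['tool_rot']);print(o['ee_pos'],rot(o['tool_rot']).as_matrix().round(3).tolist(),o['finger_gap'])"
```

```text
time: 4.1
ee_pos: [0.5899, 0.3346, 0.0043]
tool_rot: [0.632, -0.631, -0.32, 0.317]
force: [0.4, -0.7, -0.4]
finger_gap: 0.0857
time: 4.6
ee_pos: [0.5912, 0.3351, 0.0056]
tool_rot: [0.632, -0.631, -0.321, 0.316]
force: [-0.2, -0.1, 4.6]
finger_gap: 0.0391
time: 5.1
ee_pos: [0.5912, 0.3351, 0.0056]
tool_rot: [0.632, -0.631, -0.321, 0.316]
force: [0.0, -0.7, 5.6]
finger_gap: 0.0392
[0.59119484 0.33509124 0.00564884] [[0.594, 0.006, -0.804], [0.804, 0.004, 0.595], [0.007, -1.0, -0.002]] 0.03921037811354082
```

```bash
python3 -m creep '[{"tx":0,"ty":-0.3,"tz":0,"rx":0,"ry":0,"rz":0},{"tx":0,"ty":-0.7,"tz":0,"rx":0,"ry":0,"rz":0},{"tx":0,"ty":-0.7,"tz":0,"rx":0,"ry":0,"rz":0},{"tx":0,"ty":-0.7,"tz":0,"rx":0,"ry":0,"rz":0},{"tx":0,"ty":0,"tz":0,"rx":0,"ry":0,"rz":0}]'
python3 - <<'E'
from h import *
from plant import *
o=observe();a=np.radians(5.4);n=np.array([-np.sin(np.radians(8))*np.cos(a),-np.sin(np.radians(8))*np.sin(a),np.cos(np.radians(8))])
C=np.array([.569,.079,.030]);Rc=rot(o['tool_rot']).as_matrix()
Ru=toolR(5.4)[0];print('z dir',Ru[:,2])
plan(o,C+n*.07,Ru)
plan(o,C+n*.07,toolR(5.4,n)[0])
E
```

```text
time: 5.6
ee_pos: [0.5924, 0.3357, 0.1314]
tool_rot: [0.632, -0.631, -0.323, 0.313]
force: [0.9, 0.5, -0.6]
finger_gap: 0.039
z dir [0.99556196 0.09410831 0.        ]
at [0.5924 0.3357 0.1314] turn rows 31 each [-0.004  0.778  0.004] total fs [-0.134 24.106  0.12 ]
shift after turn (full scales, tool xyz) [ 5.068  0.642 -1.144]
at [0.5924 0.3357 0.1314] turn rows 31 each [ 0.016  0.776 -0.05 ] total fs [ 0.51  24.061 -1.562]
shift after turn (full scales, tool xyz) [ 5.068  0.476 -1.222]
```

```bash
for i in 1 2 3 4; do python3 -m creep '[{"tx":0,"ty":0,"tz":0,"rx":0,"ry":1,"rz":0},{"tx":0,"ty":0,"tz":0,"rx":0,"ry":1,"rz":0},{"tx":0,"ty":0,"tz":0,"rx":0,"ry":1,"rz":0},{"tx":0,"ty":0,"tz":0,"rx":0,"ry":1,"rz":0},{"tx":0,"ty":0,"tz":0,"rx":0,"ry":1,"rz":0}]' | grep -v tool; done
python3 -m creep '[{"tx":0,"ty":0,"tz":0,"rx":0,"ry":1,"rz":0},{"tx":0,"ty":0,"tz":0,"rx":0,"ry":1,"rz":0},{"tx":0,"ty":0,"tz":0,"rx":0,"ry":1,"rz":0},{"tx":0,"ty":0,"tz":0,"rx":0,"ry":1,"rz":0},{"tx":0.5,"ty":0,"tz":-0.5,"rx":0,"ry":0,"rz":0}]'
python3 -m creep '[{"tx":0.8,"ty":0,"tz":-0.3,"rx":0,"ry":0,"rz":0},{"tx":0.8,"ty":0,"tz":-0.3,"rx":0,"ry":0,"rz":0},{"tx":0.8,"ty":0,"tz":0,"rx":0,"ry":0,"rz":0},{"tx":0.8,"ty":0,"tz":0,"rx":0,"ry":0,"rz":0},{"tx":0.8,"ty":0,"tz":0,"rx":0,"ry":0,"rz":0}]'
python3 -m creep '[{"tx":0.4,"ty":0,"tz":0,"rx":0,"ry":0,"rz":0},{"tx":0,"ty":0,"tz":0,"rx":0,"ry":0,"rz":0},{"tx":0,"ty":0,"tz":0,"rx":0,"ry":0,"rz":0}]'
cat >> h.py <<'E'
a=np.radians(5.4);t8=np.radians(8)
n=np.array([-np.sin(t8)*np.cos(a),-np.sin(t8)*np.sin(a),np.cos(t8)])
ux=np.array([np.cos(t8)*np.cos(a),np.cos(t8)*np.sin(a),np.sin(t8)]);uy=np.cross(n,ux)
C=np.array([.569,.079,.030])
E
python3 - <<'E'
from h import *
from plant import *
o=observe();s=snapshot('wrist');cv2.imwrite('pics/w3.png',s['image']);np.savez('w3.npz',**s,p=o['ee_pos'],q=o['tool_rot']);print(o['time'],np.round(o['joint_pos'],2))
plan(o,C+n*.05,toolR(5.4,n)[0])
E
```

```text
time: 6.1
ee_pos: [0.5901, 0.3344, 0.1255]
force: [0.6, 0.2, -1.3]
finger_gap: 0.039
time: 6.6
ee_pos: [0.59, 0.3345, 0.1255]
force: [1.0, -1.1, -0.9]
finger_gap: 0.0388
time: 7.1
ee_pos: [0.5901, 0.3345, 0.1255]
force: [0.3, 0.2, -1.0]
finger_gap: 0.0389
time: 7.6
ee_pos: [0.59, 0.3346, 0.1255]
force: [-0.0, 0.2, -1.5]
finger_gap: 0.0393
time: 8.1
ee_pos: [0.5684, 0.3096, 0.1247]
tool_rot: [0.528, -0.523, 0.473, -0.474]
force: [0.6, -1.0, -0.7]
finger_gap: 0.039
time: 8.6
ee_pos: [0.5589, 0.1037, 0.1247]
tool_rot: [0.528, -0.523, 0.473, -0.473]
force: [0.7, -0.1, -0.5]
finger_gap: 0.039
time: 8.9
ee_pos: [0.5612, 0.0853, 0.1244]
tool_rot: [0.528, -0.523, 0.473, -0.474]
force: [-0.0, 0.2, -0.5]
finger_gap: 0.0388
8.9 [-0.65  0.5   0.57  1.87 -0.35  0.87  0.2 ]
at [0.5612 0.0853 0.1244] turn rows 2 each [ 0.671  0.05  -0.022] total fs [ 1.341  0.1   -0.043]
shift after turn (full scales, tool xyz) [ 0.14   0.89  -0.121]
```

View pics/w3.png

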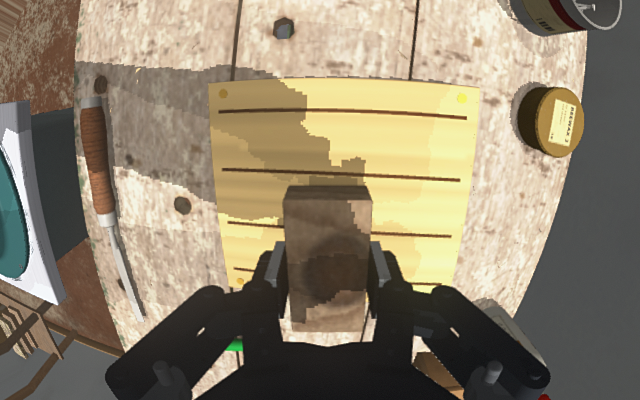

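The block is held square. The board's +y corners are at (208,84) and (480,88), its side edges at (232,288) and (455,288). I'll check these against the assumed board frame.

```bash
python3 - <<'E'
from h import *
s=np.load('w3.npz')
hsv=cv2.cvtColor(s['image'],cv2.COLOR_BGR2HSV);y=((hsv[...,0]>20)&(hsv[...,0]<33)&(hsv[...,1]>90)).astype(np.uint8)
for v in(120,160,200,240):
    u=np.where(y[v,190:500])[0]+190;print(v,u.min(),u.max(),end=' ')
    for q in((u.min(),v),(u.max(),v)):
        d=wray(s,s['p'],s['q'],*q,n,C)-C;print((d@ux).round(4),(d@uy).round(4),end=' | ')
    print()
for u in(240,290,340,390,450):
    v=np.where(y[60:130,u])[0].min()+60;d=wray(s,s['p'],s['q'],u,v,n,C)-C;print(u,v,(d@ux).round(4),(d@uy).round(4))
E
```

```text
120 304 477 -0.0247 0.0672 | 0.1107 0.0746 | 
160 332 473 -0.0024 0.036 | 0.1108 0.0425 | 
200 372 400 0.0307 0.0043 | 0.0536 0.0056 | 
240 222 413 -0.1068 -0.0448 | 0.0684 -0.03 | Traceback (most recent call last):
  File "<stdin>", line 10, in <module>
    return umr_minimum(a, axis, None, out, keepdims, initial, where)
ValueError: zero-size array to reduction operation minimum which has no identity
```

```bash
python3 - <<'E'
from h import *
s=np.load('w3.npz')
for q in((208,84),(340,78),(480,88)):
    d=wray(s,s['p'],s['q'],*q,n,C)-C;print(q,(d@ux).round(4),(d@uy).round(4))
for q in((285,190),(372,190),(369,325),(291,328)):
    print(q,(rot(s['q']).as_matrix().T@(wray(s,s['p'],s['q'],*q,(0,0,1),s['p']+[0,0,.0164])-s['p'])).round(4))
E
```

```text
(208, 84) -0.1077 0.0991
(340, 78) 0.0028 0.1001
(480, 88) 0.1114 0.0999
(285, 190) [-0.0409 -0.0163 -0.0176]
(372, 190) [-0.0409 -0.0161  0.0203]
(369, 325) [ 0.0376 -0.0164  0.0238]
(291, 328) [ 0.0396 -0.0167 -0.0193]
```

```bash
python3 -m creep '[{"tx":0,"ty":0,"tz":0,"rx":0.67,"ry":0.05,"rz":-0.02},{"tx":0,"ty":0,"tz":0,"rx":0.67,"ry":0.05,"rz":-0.02},{"tx":0.14,"ty":0.4,"tz":-0.12,"rx":0,"ry":0,"rz":0},{"tx":0,"ty":0.4,"tz":0,"rx":0,"ry":0,"rz":0},{"tx":0,"ty":0,"tz":0,"rx":0,"ry":0,"rz":0}]'
python3 -m creep '[{"tx":0,"ty":0,"tz":0,"rx":0,"ry":0,"rz":0},{"tx":0,"ty":0,"tz":0,"rx":0,"ry":0,"rz":0}]'
python3 -c "
from h import *
from plant import *
o=observe();plan(o,C+n*.0076+ux*.001,toolR(5.4,n)[0])"
```

```text
time: 9.45
ee_pos: [0.5603, 0.0792, 0.082]
tool_rot: [0.558, -0.487, 0.442, -0.507]
force: [-0.6, 0.1, -0.1]
finger_gap: 0.0391
time: 9.65
ee_pos: [0.562, 0.0787, 0.0847]
tool_rot: [0.559, -0.485, 0.441, -0.508]
force: [0.3, -1.0, 0.2]
finger_gap: 0.0393
at [0.562  0.0787 0.0847] turn rows 1 each [-0.008  0.013 -0.002] total fs [-0.008  0.013 -0.002]
shift after turn (full scales, tool xyz) [0.007 0.951 0.007]
```

```bash
python3 -m creep '[{"tx":0,"ty":0.4,"tz":0,"rx":0,"ry":0,"rz":0},{"tx":0,"ty":0.35,"tz":0,"rx":0,"ry":0,"rz":0},{"tx":0,"ty":0.1,"tz":0,"rx":0,"ry":0,"rz":0},{"tx":0,"ty":0.06,"tz":0,"rx":0,"ry":0,"rz":0},{"tx":0,"ty":0,"tz":0,"rx":0,"ry":0,"rz":0}]'
python3 -m creep '[{"tx":0,"ty":0.04,"tz":0,"rx":0,"ry":0,"rz":0},{"tx":0,"ty":0,"tz":0,"rx":0,"ry":0,"rz":0},{"tx":0,"ty":0,"tz":0,"rx":0,"ry":0,"rz":0}]'
python3 -c "
from h import *
from plant import *
o=observe();plan(o,C+n*.0056+ux*.001,toolR(5.4,n)[0])"
```

```text
time: 10.15
ee_pos: [0.5682, 0.0787, 0.0393]
tool_rot: [0.558, -0.485, 0.441, -0.508]
force: [-0.3, 0.3, -0.3]
finger_gap: 0.039
time: 10.45
ee_pos: [0.5683, 0.0788, 0.0371]
tool_rot: [0.558, -0.485, 0.441, -0.508]
force: [0.1, 0.3, -0.5]
finger_gap: 0.0394
at [0.5683 0.0788 0.0371] turn rows 1 each [-0.003  0.006  0.001] total fs [-0.003  0.006  0.001]
shift after turn (full scales, tool xyz) [-0.003  0.03   0.015]
```

```bash
python3 -m creep '[{"tx":0,"ty":0.03,"tz":0.01,"rx":0,"ry":0,"rz":0},{"tx":0,"ty":0,"tz":0,"rx":0,"ry":0,"rz":0},{"tx":0,"ty":0,"tz":0,"rx":0,"ry":0,"rz":0}]'
python3 -m creep '[{"tx":0,"ty":0.02,"tz":0,"rx":0,"ry":0,"rz":0},{"tx":0,"ty":0,"tz":0,"rx":0,"ry":0,"rz":0},{"tx":0,"ty":0,"tz":0,"rx":0,"ry":0,"rz":0}]'
```

```text
time: 10.75
ee_pos: [0.569, 0.0789, 0.0356]
tool_rot: [0.558, -0.485, 0.441, -0.508]
force: [-1.5, 0.4, 6.0]
finger_gap: 0.0391
time: 11.05
ee_pos: [0.5691, 0.0789, 0.0355]
tool_rot: [0.559, -0.485, 0.442, -0.508]
force: [-15.0, -0.3, 31.0]
finger_gap: 0.0386
```

```bash
python3 -m creep '[{"tx":0,"ty":-0.02,"tz":0,"rx":0,"ry":0,"rz":0},{"tx":0,"ty":0,"tz":0,"rx":0,"ry":0,"rz":0}]'
python3 -m creep '[{"tx":0,"ty":0,"tz":0,"rx":0,"ry":0,"rz":0},{"tx":0,"ty":0,"tz":0,"rx":0,"ry":0,"rz":0},{"tx":0,"ty":0,"tz":0,"rx":0,"ry":0,"rz":0},{"tx":0,"ty":0,"tz":0,"rx":0,"ry":0,"rz":0}]' 0.6
python3 -m creep '[{"tx":0,"ty":-0.3,"tz":0,"rx":0,"ry":0,"rz":0},{"tx":0,"ty":-0.7,"tz":0,"rx":0,"ry":0,"rz":0},{"tx":0,"ty":-0.7,"tz":0,"rx":0,"ry":0,"rz":0},{"tx":0,"ty":-0.7,"tz":0,"rx":0,"ry":0,"rz":0},{"tx":0,"ty":0,"tz":0,"rx":0,"ry":0,"rz":0}]'
python3 -m creep '[{"tx":0,"ty":0,"tz":0,"rx":0,"ry":0,"rz":0}]'
python3 - <<'E'
from h import *
from plant import *
o=observe();s=snapshot('wrist');cv2.imwrite('pics/w4.png',s['image']);np.savez('w4.npz',**s,p=o['ee_pos'],q=o['tool_rot']);print(o['time'],o['ee_pos'],np.round(o['joint_pos'],2))
E
```

```text
time: 11.25
ee_pos: [0.569, 0.0789, 0.0356]
tool_rot: [0.558, -0.485, 0.441, -0.508]
force: [-1.0, 0.0, 4.9]
finger_gap: 0.0388
time: 11.65
ee_pos: [0.5688, 0.0787, 0.0352]
tool_rot: [0.558, -0.486, 0.441, -0.508]
force: [0.1, 0.2, -0.3]
finger_gap: 0.0685
time: 12.15
ee_pos: [0.5536, 0.0773, 0.1591]
tool_rot: [0.56, -0.483, 0.441, -0.509]
force: [-0.2, -0.5, -1.1]
finger_gap: 0.0683
time: 12.25
ee_pos: [0.5524, 0.0776, 0.1556]
tool_rot: [0.559, -0.485, 0.441, -0.508]
force: [0.2, -0.2, 0.2]
finger_gap: 0.0683
12.25 [0.55237943 0.0775546  0.15555978] [-0.72  0.37  0.63  1.98 -0.31  0.74  0.17]
```

View pics/w4.png

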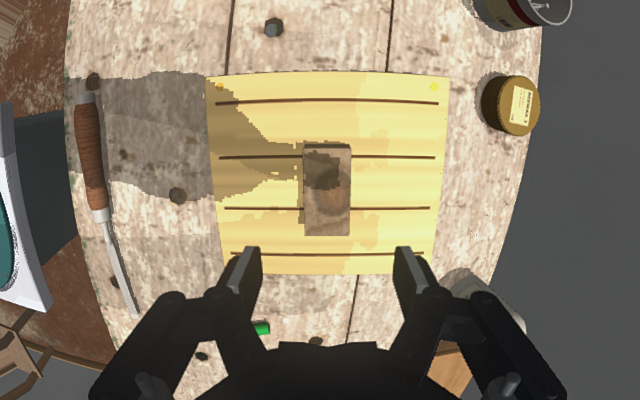

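The block lies flat and square on the board, with top corners at about (303,147), (351,147), (350,236), (306,236). I'll check its board coordinates and plan the approach to the dowel.

```bash
python3 - <<'E'
from h import *
from plant import *
s=np.load('w4.npz');Q=[]
for q in((303,148),(351,148),(350,236),(306,236)):
    d=wray(s,s['p'],s['q'],*q,n,C+n*.022)-C;Q.append([d@ux,d@uy])
Q=np.array(Q);print(Q.round(4).tolist(),Q.mean(0))
o=observe();plan(o,[.597,-.2217,.13],toolR(-5.4)[0])
E
```

```text
[[-0.0177, 0.0367], [0.0214, 0.0367], [0.0225, -0.0429], [-0.017, -0.0429]] [ 0.00229192 -0.00310073]
at [0.552  0.0774 0.1546] turn rows 3 each [-0.465  0.63  -0.045] total fs [-1.395  1.889 -0.135]
shift after turn (full scales, tool xyz) [5.871 0.492 1.458]
```

```bash
python3 -m creep '[{"tx":0,"ty":0,"tz":0,"rx":-0.7,"ry":0.94,"rz":-0.07},{"tx":0,"ty":0,"tz":0,"rx":-0.7,"ry":0.94,"rz":-0.07},{"tx":0.7,"ty":0,"tz":0.3,"rx":0,"ry":0,"rz":0},{"tx":0.8,"ty":0,"tz":0.3,"rx":0,"ry":0,"rz":0},{"tx":0.8,"ty":0,"tz":0.3,"rx":0,"ry":0,"rz":0}]' 1
python3 -m creep '[{"tx":0.8,"ty":0,"tz":0.3,"rx":0,"ry":0,"rz":0},{"tx":0.8,"ty":0,"tz":0.26,"rx":0,"ry":0,"rz":0},{"tx":0.8,"ty":0,"tz":0,"rx":0,"ry":0,"rz":0},{"tx":0.7,"ty":0,"tz":0,"rx":0,"ry":0,"rz":0},{"tx":0.47,"ty":0,"tz":0,"rx":0,"ry":0,"rz":0}]'
python3 -m creep '[{"tx":0,"ty":0.4,"tz":0,"rx":0,"ry":0,"rz":0},{"tx":0,"ty":0,"tz":0,"rx":0,"ry":0,"rz":0},{"tx":0,"ty":0,"tz":0,"rx":0,"ry":0,"rz":0}]'
python3 - <<'E'
from h import *
from plant import *
o=observe();s=snapshot('wrist');cv2.imwrite('pics/w5.png',s['image']);np.savez('w5.npz',**s,p=o['ee_pos'],q=o['tool_rot']);print(o['time'],np.round(o['joint_pos'],2))
plan(o,[.597,-.2217,.01],toolR(-5.4)[0])
hsv=cv2.cvtColor(s['image'],cv2.COLOR_BGR2HSV);z=s['z_map'];print(z[150:260:20,327])
E
```

```text
time: 12.8
ee_pos: [0.5861, -0.0428, 0.1533]
tool_rot: [0.475, -0.477, 0.523, -0.522]
force: [0.8, 0.7, -0.2]
finger_gap: 0.0855
time: 13.3
ee_pos: [0.596, -0.2249, 0.1534]
tool_rot: [0.474, -0.477, 0.524, -0.523]
force: [0.5, 1.1, -0.2]
finger_gap: 0.0857
time: 13.6
ee_pos: [0.5971, -0.2213, 0.1338]
tool_rot: [0.475, -0.477, 0.523, -0.522]
force: [-0.1, 0.1, -0.2]
finger_gap: 0.085
13.6 [-0.15  0.62  0.64  1.68 -0.43  0.99  0.55]
at [ 0.5971 -0.2213  0.1338] turn rows 1 each [0.027 0.009 0.009] total fs [0.027 0.009 0.009]
shift after turn (full scales, tool xyz) [ 8.000e-03  2.476e+00 -1.000e-03]
[0.2786481  0.2784588  0.27544492 0.28098407 0.28659847 0.29485044]
```

View pics/w5.png

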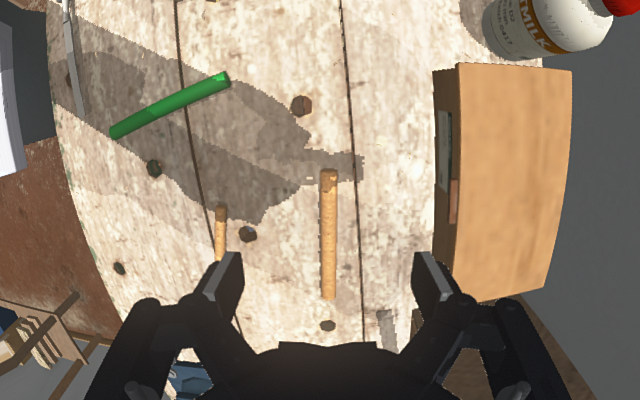

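The thick dowel runs (328,170) to (329,300), between the fingers, with the box to the right.

```bash
python3 - <<'E'
from h import *
s=np.load('w5.npz');M=rot(s['q']).as_matrix()
for q,h in(((320,172),.008),((338,172),.008),((323,298),.008),((335,298),.008),((434,180),0),((440,250),0)):
    P=wray(s,s['p'],s['q'],*q,(0,0,1),(0,0,h));print(q,P.round(4),(M.T@(P-s['p'])).round(4))
E
```

```text
(320, 172) [ 0.5921 -0.2104  0.008 ] [-0.0105  0.1258 -0.0056]
(338, 172) [ 0.6083 -0.2119  0.008 ] [-0.0105  0.1258  0.0106]
(323, 298) [ 0.5808 -0.3511  0.008 ] [ 0.1306  0.1259 -0.0037]
(335, 298) [ 0.5939 -0.3523  0.008 ] [0.1306 0.1259 0.0093]
(434, 180) [ 0.701 -0.23   0.   ] [-0.0012  0.1335  0.1046]
(440, 250) [ 0.7111 -0.3095  0.    ] [0.077  0.1336 0.1221]
```

```bash
python3 -m creep '[{"tx":0.08,"ty":0.6,"tz":0.05,"rx":0.03,"ry":0.01,"rz":0.01},{"tx":0,"ty":0.7,"tz":0,"rx":0,"ry":0,"rz":0},{"tx":0,"ty":0.7,"tz":0,"rx":0,"ry":0,"rz":0},{"tx":0,"ty":0.4,"tz":0,"rx":0,"ry":0,"rz":0},{"tx":0,"ty":0.1,"tz":0,"rx":0,"ry":0,"rz":0}]'
python3 -m creep '[{"tx":0,"ty":0,"tz":0,"rx":0,"ry":0,"rz":0},{"tx":0,"ty":0,"tz":0,"rx":0,"ry":0,"rz":0},{"tx":0,"ty":0,"tz":0,"rx":0,"ry":0,"rz":0}]'
python3 -c "
from h import *
from plant import *
o=observe();plan(o,[.5995,-.2255,.005],toolR(-5.4)[0])"
```

```text
time: 14.15
ee_pos: [0.5991, -0.2251, 0.0078]
tool_rot: [0.476, -0.476, 0.523, -0.523]
force: [-0.9, 0.4, -0.1]
finger_gap: 0.0853
time: 14.45
ee_pos: [0.6006, -0.2262, 0.011]
tool_rot: [-0.477, 0.475, -0.522, 0.524]
force: [-0.8, -1.1, 0.4]
finger_gap: 0.0854
at [ 0.6006 -0.2262  0.011 ] turn rows 1 each [-0.042 -0.001  0.005] total fs [-0.042 -0.001  0.005]
shift after turn (full scales, tool xyz) [-0.012  0.119 -0.023]
```

```bash
python3 -m creep '[{"tx":-0.01,"ty":0.12,"tz":-0.02,"rx":-0.04,"ry":0,"rz":0},{"tx":0,"ty":0,"tz":0,"rx":0,"ry":0,"rz":0}]'
python3 -m creep '[{"tx":0,"ty":0,"tz":0,"rx":0,"ry":0,"rz":0},{"tx":0,"ty":0,"tz":0,"rx":0,"ry":0,"rz":0},{"tx":0,"ty":0,"tz":0,"rx":0,"ry":0,"rz":0},{"tx":0,"ty":0,"tz":0,"rx":0,"ry":0,"rz":0},{"tx":0,"ty":0,"tz":0,"rx":0,"ry":0,"rz":0}]' -1 40
python3 -m creep '[{"tx":0,"ty":0,"tz":0,"rx":0,"ry":0,"rz":0},{"tx":0,"ty":0,"tz":0,"rx":0,"ry":0,"rz":0},{"tx":0,"ty":0,"tz":0,"rx":0,"ry":0,"rz":0},{"tx":0,"ty":0,"tz":0,"rx":0,"ry":0,"rz":0}]'
```

```text
time: 14.65
ee_pos: [0.5987, -0.2252, 0.0031]
tool_rot: [0.475, -0.476, 0.524, -0.522]
force: [0.1, -0.7, -0.3]
finger_gap: 0.0853
time: 15.15
ee_pos: [0.5989, -0.2256, 0.0036]
tool_rot: [0.475, -0.476, 0.523, -0.523]
force: [-1.6, 0.8, 5.9]
finger_gap: 0.0141
time: 15.55
ee_pos: [0.5989, -0.2256, 0.0036]
tool_rot: [0.475, -0.476, 0.523, -0.523]
force: [-2.0, 0.3, 4.5]
finger_gap: 0.0145
```

```bash
python3 -m creep '[{"tx":0,"ty":-0.3,"tz":0,"rx":0,"ry":0,"rz":0},{"tx":0,"ty":-0.7,"tz":0,"rx":0,"ry":0,"rz":0},{"tx":0,"ty":-0.7,"tz":0,"rx":0,"ry":0,"rz":0},{"tx":0,"ty":-0.5,"tz":0,"rx":0,"ry":0,"rz":0},{"tx":0,"ty":0,"tz":0,"rx":0,"ry":0,"rz":0}]'
python3 -m creep '[{"tx":0,"ty":0,"tz":0,"rx":0,"ry":0,"rz":0},{"tx":0,"ty":0,"tz":0,"rx":0,"ry":0,"rz":0}]'
python3 - <<'E'
from h import *
from plant import *
o=observe();s=snapshot('wrist');cv2.imwrite('pics/w6.png',s['image'][120:400,200:460]);np.savez('w6.npz',**s,p=o['ee_pos'],q=o['tool_rot']);print(o['time'],o['finger_gap'])
plan(o,C+n*.06+ux*.034+uy*.053,toolR(5.4,n)[0])
z=s['z_map'];K=s['K']
for v in range(170,305,15): print(v,np.round(z[v,316:342:3],3))
E
```

```text
time: 16.05
ee_pos: [0.6006, -0.2264, 0.1178]
tool_rot: [-0.476, 0.475, -0.522, 0.524]
force: [-0.3, 0.0, -0.7]
finger_gap: 0.0138
time: 16.25
ee_pos: [0.5986, -0.2252, 0.1129]
tool_rot: [0.475, -0.476, 0.524, -0.522]
force: [-0.2, -0.0, -1.1]
finger_gap: 0.014
16.25 0.014039155557856918
at [ 0.5986 -0.2252  0.1129] turn rows 3 each [ 0.473 -0.628  0.043] total fs [ 1.42  -1.885  0.128]
shift after turn (full scales, tool xyz) [-7.173  0.439  0.433]
170 [0.264 0.265 0.263 0.263 0.264 0.264 0.263 0.265 0.263]
185 [0.269 0.268 0.268 0.268 0.269 0.268 0.267 0.267 0.269]
200 [0.272 0.273 0.272 0.273 0.273 0.273 0.273 0.273 0.271]
215 [0.278 0.278 0.277 0.278 0.278 0.275 0.278 0.277 0.277]
230 [0.152 0.152 0.152 0.152 0.152 0.151 0.153 0.152 0.153]
245 [0.149 0.149 0.147 0.148 0.146 0.147 0.147 0.149 0.151]
260 [0.153 0.15  0.149 0.148 0.149 0.15  0.15  0.151 0.154]
275 [0.155 0.153 0.153 0.152 0.151 0.153 0.153 0.155 0.157]
290 [0.158 0.156 0.156 0.155 0.155 0.156 0.156 0.158 0.161]
```

View pics/w6.png

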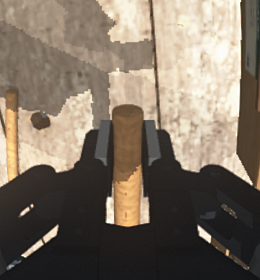

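The dowel is held: its end shows at about (327,228) between the pads. I'll check its pitch and end position in the tool frame from depth.

```bash
python3 - <<'E'
from h import *
s=np.load('w6.npz');K=s['K'];H=s['hand_eye'];z=s['z_map']
for v in range(226,338,8):
    us=np.arange(318,338);Q=[]
    for u in us:
        a,b=(u-K[0,2])/K[0,0],(v-K[1,2])/K[1,1];r=np.hypot(a,b)+1e-9;d=np.array([a/r*np.sin(r),b/r*np.sin(r),np.cos(r)]);Q.append(H[:3,:3]@(d/d[2]*z[v,u])+H[:3,3])
    Q=np.array(Q);i=Q[:,1]<np.percentile(Q[:,1],40);print(v,Q[i].mean(0).round(4))
E
```

```text
226 [-0.0169 -0.0015  0.0011]
234 [-0.0253 -0.0271  0.0002]
242 [-0.014  -0.0132  0.0013]
250 [-0.0096 -0.0132 -0.0001]
258 [-0.0049 -0.0129  0.0004]
266 [-0.0002 -0.0127  0.0008]
274 [ 0.0045 -0.0131  0.001 ]
282 [ 0.0094 -0.0131  0.0003]
290 [ 0.0147 -0.0129  0.0012]
298 [ 0.0202 -0.0129 -0.0001]
306 [ 0.0257 -0.013   0.0015]
314 [ 0.0315 -0.013  -0.    ]
322 [ 0.0377 -0.013   0.0009]
330 [ 0.0284 -0.0291  0.0006]
```

```bash
python3 -m creep '[{"tx":0,"ty":0,"tz":0,"rx":0.7,"ry":-0.94,"rz":0.06},{"tx":0,"ty":0,"tz":0,"rx":0.7,"ry":-0.94,"rz":0.06},{"tx":-0.6,"ty":0,"tz":0.2,"rx":0,"ry":0,"rz":0},{"tx":-0.8,"ty":0,"tz":0.2,"rx":0,"ry":0,"rz":0},{"tx":-0.8,"ty":0,"tz":0,"rx":0,"ry":0,"rz":0}]'
python3 -m creep '[{"tx":-0.8,"ty":0,"tz":0,"rx":0,"ry":0,"rz":0},{"tx":-0.8,"ty":0,"tz":0,"rx":0,"ry":0,"rz":0},{"tx":-0.8,"ty":0,"tz":0,"rx":0,"ry":0,"rz":0},{"tx":-0.8,"ty":0,"tz":0,"rx":0,"ry":0,"rz":0},{"tx":-0.8,"ty":0,"tz":0,"rx":0,"ry":0,"rz":0}]'
python3 -m creep '[{"tx":-0.7,"ty":0,"tz":0,"rx":0,"ry":0,"rz":0},{"tx":-0.2,"ty":0,"tz":0,"rx":0,"ry":0,"rz":0},{"tx":0,"ty":0,"tz":0,"rx":0,"ry":0,"rz":0},{"tx":0,"ty":0,"tz":0,"rx":0,"ry":0,"rz":0}]'
python3 - <<'E'
from h import *
from plant import *
o=observe();plan(o,C+n*.04+ux*.034+uy*.0525,toolR(5.4,n)[0])
E
```

```text
time: 16.8
ee_pos: [0.6087, -0.113, 0.1155]
tool_rot: [0.557, -0.486, 0.442, -0.508]
force: [0.2, 2.0, -0.6]
finger_gap: 0.0141
time: 17.3
ee_pos: [0.589, 0.0864, 0.1152]
tool_rot: [0.557, -0.486, 0.442, -0.508]
force: [0.5, 0.4, 0.2]
finger_gap: 0.0142
time: 17.7
ee_pos: [0.5855, 0.1284, 0.1155]
tool_rot: [0.557, -0.486, 0.442, -0.508]
force: [-0.5, -1.1, 0.0]
finger_gap: 0.0143
at [0.5855 0.1284 0.1155] turn rows 1 each [ 0.017 -0.013  0.021] total fs [ 0.017 -0.013  0.021]
shift after turn (full scales, tool xyz) [-0.098  0.835  0.025]
```

```bash
python3 -m creep '[{"tx":-0.1,"ty":0.4,"tz":0.02,"rx":0.02,"ry":-0.01,"rz":0.02},{"tx":0,"ty":0.4,"tz":0,"rx":0,"ry":0,"rz":0},{"tx":0,"ty":0.3,"tz":0,"rx":0,"ry":0,"rz":0},{"tx":0,"ty":0,"tz":0,"rx":0,"ry":0,"rz":0},{"tx":0,"ty":0,"tz":0,"rx":0,"ry":0,"rz":0}]'
python3 - <<'E'
from h import *
from plant import *
o=observe();s=snapshot('wrist');cv2.imwrite('pics/w7.png',s['image']);np.savez('w7.npz',**s,p=o['ee_pos'],q=o['tool_rot'])
plan(o,C+n*.005+ux*.034+uy*.0525,toolR(5.4,n)[0])
s=snapshot('scene');cv2.imwrite('pics/s7.png',cv2.resize(s['image'][130:230,240:390],None,fx=5,fy=5))
E
```

```text
time: 18.2
ee_pos: [0.5939, 0.1344, 0.0618]
tool_rot: [0.558, -0.485, 0.442, -0.508]
force: [-0.2, -0.4, -0.2]
finger_gap: 0.0143
at [0.5939 0.1344 0.0618] turn rows 1 each [-0.008 -0.009 -0.002] total fs [-0.008 -0.009 -0.002]
shift after turn (full scales, tool xyz) [ 0.007  0.445 -0.003]
```

View pics/s7.png

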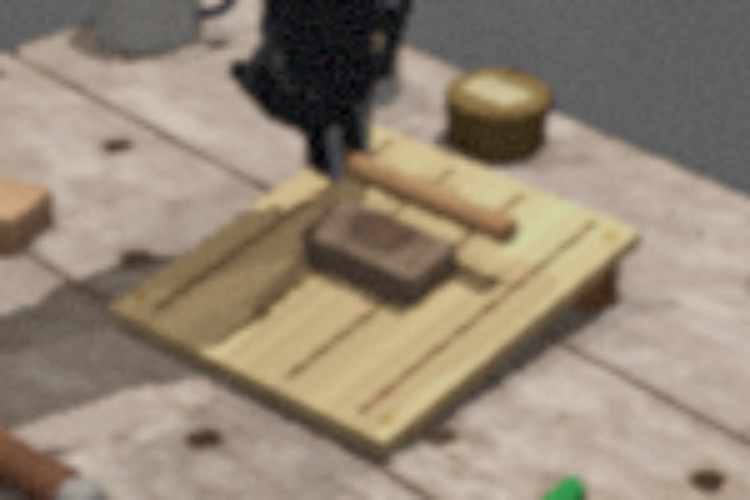

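The dowel hangs parallel above the slope, just uphill of the block. I'll lower it.

```bash
python3 -m creep '[{"tx":0,"ty":0.2,"tz":0,"rx":0,"ry":0,"rz":0},{"tx":0,"ty":0.16,"tz":0,"rx":0,"ry":0,"rz":0},{"tx":0,"ty":0.08,"tz":0,"rx":0,"ry":0,"rz":0},{"tx":0,"ty":0,"tz":0,"rx":0,"ry":0,"rz":0},{"tx":0,"ty":0,"tz":0,"rx":0,"ry":0,"rz":0}]'
python3 - <<'E'
from h import *
from plant import *
o=observe();plan(o,C+n*.0035+ux*.034+uy*.0525,toolR(5.4,n)[0])
E
```

```text
time: 18.8
ee_pos: [0.5968, 0.1358, 0.0397]
tool_rot: [0.559, -0.485, 0.441, -0.508]
force: [0.3, 0.2, -0.9]
finger_gap: 0.0142
at [0.5968 0.1358 0.0397] turn rows 1 each [-0.007  0.004 -0.007] total fs [-0.007  0.004 -0.007]
shift after turn (full scales, tool xyz) [ 0.028  0.03  -0.   ]
```

```bash
python3 -m creep '[{"tx":0.03,"ty":0.02,"tz":-0.03,"rx":0,"ry":0,"rz":0},{"tx":0,"ty":0,"tz":0,"rx":0,"ry":0,"rz":0},{"tx":0,"ty":0,"tz":0,"rx":0,"ry":0,"rz":0}]'
python3 -m creep '[{"tx":0,"ty":0.01,"tz":-0.02,"rx":0,"ry":0,"rz":0},{"tx":0,"ty":0,"tz":0,"rx":0,"ry":0,"rz":0},{"tx":0,"ty":0,"tz":0,"rx":0,"ry":0,"rz":0}]'
python3 - <<'E'
from h import *
from plant import *
o=observe();d=o['ee_pos']-C;print(d@ux,d@uy,d@n)
s=snapshot('wrist');np.savez('w8.npz',**s,p=o['ee_pos'],q=o['tool_rot'])
cv2.imwrite('pics/w8.png',cv2.resize(s['image'][180:380,230:430],None,fx=3,fy=3))
E
```

```text
time: 19.1
ee_pos: [0.5956, 0.1342, 0.0387]
tool_rot: [0.559, -0.485, 0.441, -0.508]
force: [0.2, 0.6, 0.8]
finger_gap: 0.0142
time: 19.4
ee_pos: [0.5946, 0.1342, 0.0379]
tool_rot: [0.559, -0.485, 0.441, -0.508]
force: [-0.8, -0.9, 1.2]
finger_gap: 0.0142
0.03151979869461772 0.05251785345644545 0.0035963578597683165
```

View pics/w8.png

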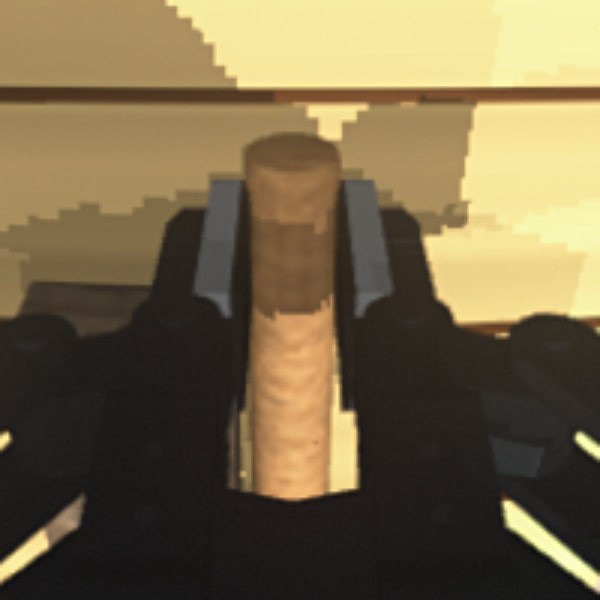

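The held dowel is about on the face, just beside the block (left edge at crop (25-150,285)). I'll open moderately, wait, then lift straight off.

```bash
python3 -m creep '[{"tx":0,"ty":0,"tz":0,"rx":0,"ry":0,"rz":0},{"tx":0,"ty":0,"tz":0,"rx":0,"ry":0,"rz":0},{"tx":0,"ty":0,"tz":0,"rx":0,"ry":0,"rz":0},{"tx":0,"ty":0,"tz":0,"rx":0,"ry":0,"rz":0},{"tx":0,"ty":0,"tz":0,"rx":0,"ry":0,"rz":0}]' 0
python3 -m creep '[{"tx":0,"ty":0,"tz":0,"rx":0,"ry":0,"rz":0},{"tx":0,"ty":0,"tz":0,"rx":0,"ry":0,"rz":0},{"tx":0,"ty":-0.2,"tz":0,"rx":0,"ry":0,"rz":0},{"tx":0,"ty":-0.3,"tz":0,"rx":0,"ry":0,"rz":0},{"tx":0,"ty":-0.6,"tz":0,"rx":0,"ry":0,"rz":0}]'
python3 -m creep '[{"tx":0,"ty":-0.7,"tz":0,"rx":0,"ry":0,"rz":0},{"tx":0,"ty":-0.7,"tz":0,"rx":0,"ry":0,"rz":0},{"tx":0,"ty":0,"tz":0,"rx":0,"ry":0,"rz":0},{"tx":0,"ty":0,"tz":0,"rx":0,"ry":0,"rz":0}]'
python3 - <<'E'
from h import *
from plant import *
o=observe();s=snapshot('wrist');np.savez('w9.npz',**s,p=o['ee_pos'],q=o['tool_rot']);print(o['time'])
cv2.imwrite('pics/w9.png',s['image'])
E
```

```text
time: 19.95
ee_pos: [0.5946, 0.1342, 0.0379]
tool_rot: [0.559, -0.485, 0.441, -0.508]
force: [-0.1, -0.0, -0.4]
finger_gap: 0.0426
time: 20.45
ee_pos: [0.5862, 0.1331, 0.0927]
tool_rot: [0.558, -0.486, 0.442, -0.508]
force: [-0.3, 0.1, 0.3]
finger_gap: 0.0427
time: 20.85
ee_pos: [0.5774, 0.1328, 0.1633]
tool_rot: [0.56, -0.484, 0.441, -0.508]
force: [0.3, -0.4, -1.1]
finger_gap: 0.0428
20.85
```

View pics/w9.png

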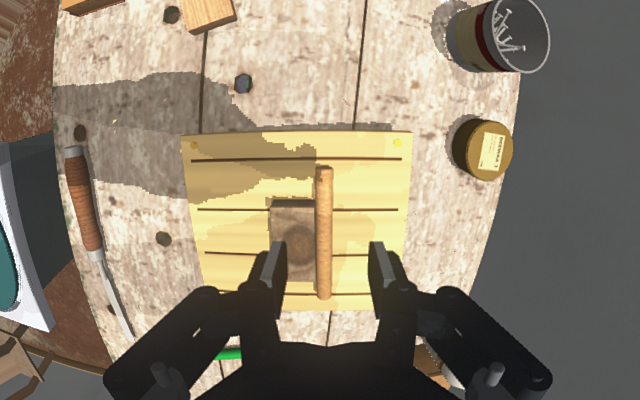

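The dowel (324,167)-(324,298) rests against the block (272-315, 200-282). I'll check the numbers once, then hand in.

```bash
python3 -m creep '[{"tx":0,"ty":-0.3,"tz":0,"rx":0,"ry":0,"rz":0},{"tx":0,"ty":0,"tz":0,"rx":0,"ry":0,"rz":0},{"tx":0,"ty":0,"tz":0,"rx":0,"ry":0,"rz":0},{"tx":0,"ty":0,"tz":0,"rx":0,"ry":0,"rz":0},{"tx":0,"ty":0,"tz":0,"rx":0,"ry":0,"rz":0}]'
python3 - <<'E'
from h import *
from plant import *
s=np.load('w9.npz')
for q,h in(((324.5,169),.008),((324,297),.008),((272,206),.022),((315,206),.022),((274,281),.022),((313,281),.022)):
    d=wray(s,s['p'],s['q'],*q,n,C+n*h)-C;print(q,(d@ux).round(4),(d@uy).round(4))
s=snapshot('wrist');d=s['image'];cv2.imwrite('pics/w10.png',d)
s=snapshot('top');W=world(s);im=s['image'];np.savez('top1.npz',**s)
D=W-C;hh=D@n;m=(hh>.010)&(hh<.03)&(abs(D@ux)<.1)&(abs(D@uy)<.09)
print('top pts',m.sum(),'x',np.percentile((D@ux)[m],[2,98]),'y',np.percentile((D@uy)[m],[2,98]))
cv2.imwrite('pics/t10.png',cv2.resize(im[125:240,245:355],None,fx=5,fy=5))
E
```

```text
time: 21.4
ee_pos: [0.575, 0.1321, 0.1762]
tool_rot: [0.559, -0.485, 0.441, -0.508]
force: [0.7, -0.1, -0.5]
finger_gap: 0.0426
(324.5, 169) 0.0307 0.0672
(324, 297) 0.0297 -0.073
(272, 206) -0.0156 0.0374
(315, 206) 0.0224 0.0375
(274, 281) -0.0197 -0.0428
(313, 281) 0.0191 -0.0418
top pts 669 x [-0.01804889  0.03518725] y [-0.06323948  0.03562636]
```

```bash
python3 -c "
from plant import *
print(sign_off())"
```

```text
the job is handed in; nothing more can be done
None
```

I set the dark block flat and square on the middle of the board and let go of it. Then I laid the thick dowel just uphill of it, gripping the dowel near one end so the fingers cleared the block, and released it about on the face. I handed the job in at about 21.5 s, with the gripper open and well clear.

- **Block:** in the last wrist-view measurement its centre is about 2 mm uphill and 3 mm to the side of the board centre. Its uphill face is at x ≈ 0.021 m.
- **Dowel:** its axis is at x ≈ 0.030 m, about one radius uphill of the block face, so it rests against the block. Its mid-length is at y ≈ -0.003 m, in line with the block's middle, and it lies square across the slope to within about half a degree.
- **Forces:** the highest reading I saw was about 34 N at the wrist, for a moment while seating the block. I backed off before letting go.
- **Checks that fell short:**
  - My first top-view plane fit of the board failed and had to be redone.
  - In the last wrist view the block's sides read about 3° out of square. When I first set it down they read about 1° or less, and I did not resolve the difference.
  - The last picture could not be viewed because the viewer limit was reached. The top-camera depth taken at that time covered the same area along the slope, though its y range cut off both dowel ends.

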